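Clamp a tube rack on the shaker with a wing nut between posts

ROBOT

A 6-joint arm with a two-finger parallel gripper is mounted at the origin on a cart in front of the work surface, level with it; the furniture and walls round the work are solid. World frame = base frame: x ahead of the robot, y to its left, z up, the work surface at z = 0. Lengths are in m, angles in rad, forces in N, time in s.
With the tool pointing down it reaches from about 0.35 to 0.775 m from the base axis. Payload 7.3 kg.
Tool frame: the origin (TCP) lies at the centre of the arm's flange, where the gripper is bolted on; the fingertips stand 178 mm ahead of it and the grasp point (between the pads) lies 159 mm ahead of it; z points along the fingers, y is the line along which they close (so a half turn about z gives the same grasp; the last joint's range is limited). The gripper opens to 92 mm and grips with 3 to 60 N. Pads are 19 mm wide; open, the fingers measure 130 mm over their backs; the gripper's body (75 mm by 190 mm) begins 47 mm behind the grasp point.
Start: joints at [0.959, 0.342, 1.524, -0, 1.275, -0.146], TCP at [0.236, 0.469, 0.405] pointing down, gripper open.
Joint ranges: [-2.53, 2.53], [-0.77, 2.02], [0.04, 2.7], [-1, 4.14], [0.28, 2.66], [-3.11, 3.11]. Speed limits (rad/s): [2.57, 2.57, 3.14, 3.14, 3.14, 3.14].

INTERFACE

Orientations are given as [roll, pitch, yaw] about the fixed x, y, z axes, in that order (R = Rz(yaw) Ry(pitch) Rx(roll)).
In Python, from cell import telemetry, vision, ticket gives the robot as it stands.
- The arm moves only by the shell command python3 -m crank 'ROWS' [FORCE]. ROWS is JSON, a list of rows, each a list of 5 numbers: the gripper command: -1 is shut, 1 is fully open, values between are in proportion, then the shift along the tool's x, y, z in mm, then the turn about the tool's z in rad. In form: [[fingers, dx, dy, dz, roll], ...]. A call has 1 to 12 rows; each row is the pose to reach, as a shift and turn from the pose commanded when the call began, along the tool's axes at that moment; what a row does not reach only later rows make up. A row lasts 1/12 s, in which the tool goes at most 41.7 mm and 7.16 degrees, less where a joint would pass 70% of its speed; a pose out of reach is approached as far as the arm can. A call with a gripper value outside its range is refused whole. The fingers move at their own pace and stop on an object; FORCE is the grip in N (left out, the last holds). Time passes only in rows, so rows that repeat a pose let the fingers close. It gives the time, the measured TCP pose, the force, the opening and the grip force at its end, in the units of the state.
- telemetry.observe(): the state, without advancing time (a new reading comes with each control period).
- vision.read_camera(name): name is "scene" or "top"; returns (picture, depth): 480x640x3 uint8, red, green, blue; 480x640 float32, m along the optical axis (not along the pixel's ray), 0 where there is no reading.
- vision.get_calibration(name): a dict with "camera_matrix" (3x3 intrinsics, pixels), "dist" ([k1, k2, p1, p2, k3] as OpenCV has them; the pictures are not rectified), "rvec" (rotation vector, rad) and "tvec" (3), from world to camera coordinates, as OpenCV has them. Camera axes: x right, y down, z forward; pixel columns grow to the right and rows downward; lengths in m; the calibration is good to about 2 mm. A picture is of the moment at which its call begins. get_calibration takes no time and is no camera call.
- ticket.hand_in(): hands the job in; it is judged then, once.
The state is a dict: "time": time; "qpos": joint angles; "qvel": joint speeds; "joint_efforts": joint torques, N m; "tool_pos": TCP position; "tool_rot": TCP orientation; "contact_force": force on the tool from outside, world axes, zero at the start; "torque": the same for the moment, N m; "opening": finger opening in m; "grip_force": force on a finger pad.
Only numpy, scipy, OpenCV 4.12 (cv2) and the standard library are available. Lean on these libraries where they do the work, as an engineer would, in place of code of your own. Each camera call takes 0.05 s, during which the arm holds its last target. There are 200 camera calls.

TASK

Clamp the red tube rack on the shaker: slide the slotted metal plate by its red tab under the brass wing nut until its slot is fully home against the stud, then screw the wing nut down clockwise, in short turns between the two upright posts, until it is finger-tight on the plate. Do it with feeling: do not ram the plate against the stud, bump the posts or over-tighten the nut, and leave the bottle, beaker and tip box where they stand.

Things in the scene. Friction and masses are not known exactly. Their poses are not given: they have to be found in the camera images.
- shaker: low white shaker with an aluminium platform, fixed to the bench, about 270 x 210 mm, platform top 45 mm above the bench. Origin on the bench under the stud axis; x points from its front (blue guide channel) to its back (tube rack), y to its left, z up
- post_left: upright fixed steel post with black rubber sleeve, diameter 13 (foot 20), top 156 mm above the platform (201 mm above the bench), 80 mm from the stud axis along the shaker's +y. Origin at its foot on the platform
- post_right: the same post at 80 mm along the shaker's -y. A gripper body that hangs lower than the post tops can turn only between them: a body 180 mm long and 75 mm wide must keep its long side within about 53 degrees of the shaker's x axis, so the nut is turned up to 90 degrees or so at a time
- stud: fixed threaded steel stud, diameter 10 mm, top 133 mm above the bench. Origin at its foot on the platform
- wing_nut: brass nut with FOUR equal wings at 90 degrees, on the stud. Origin on the stud axis at its underside, z up; wings along its own +x, -x, +y, -y. Flange 40 mm diameter, 4 mm thick; wings 46 mm from flat tip to opposite flat tip, 11 mm wide, 6 to 32 mm above the underside. Clockwise from above lowers it 1.27 mm per rad. It starts 1.8 to 4.7 mm clear of the plate: 1.4 to 3.7 rad to be felt out
- nut_grip (a point): point on the nut's axis at half the height of its wings, 19 mm above its underside; axes as the nut. Grip opposite wing tips from above. Torque: 0.06 N m when free; it climbs steeply once the nut bears on the plate. Finger-tight is 8 to 25 N on the plate, in torque about 0.17 (0.14 to 0.2) N m above the free value, reached 0.2 to 0.6 rad after touching; it stays where it is left
- stud_axis (a point): point on the stud's axis, 42.5 mm above the platform; axes as the shaker
- clamp_plate: loose aluminium plate, 143 x 60 x 6 mm, 0.16 kg, in the blue guide channel (2 mm play each side, side lips 5 mm high) in front of the nut. Origin: plate_seat, on its underside; x along the slot to its two prongs, z up; it spans x -92 to +51 mm. Slot 15 mm wide, open to +x. Its underside is 84.1 mm above the bench, give or take 1; it slides 35 to 55 mm along the shaker's +x until the stud stops it
- plate_seat (a point): point on the plate's underside near the inner slot end where the stud's axis comes when the plate is home (within 6 mm horizontally); the slot end itself is 6 mm behind it, so the stud stops the plate about 1 mm past; axes as the plate
- plate_tab (a point): centre of the red upright grip tab on the plate, 74 mm behind plate_seat (plate -x), 24 mm above the plate's underside. The tab is 28 mm along x, 14 mm wide along y and reaches from 6 to 39 mm above the underside: grip it across its 14 mm width
- tube_rack: red moulded tube block, 96 x 56 x 36 mm, loose in its nest behind the stud, its long side along the shaker's y; origin at the centre of its underside. The prongs of the plate slide over its top
- bottle_blue: bystander: white bottle with a blue cap, 58 mm wide, 117 mm high, to the left; origin under its centre
- beaker: bystander: glass beaker, 74 mm wide, 93 mm high, to the right; origin under its centre
- tip_box: bystander: blue-lidded tip box, 124 x 69 x 93 mm, to the right at the back; origin under its centre

How it is judged:
By the outcome, as a careful person would: the job done as asked, in the order asked, and still so for the second after the job is handed in, with the robot touching nothing.
It also fails if it takes over 72 s, if anything falls off the work surface, if the arm or the gripper's body presses on something with over 40 N, if the wrist force passes 120 N, or if a joint passes its speed limit or range.

## Working session

There is one attempt and no reset: what is moved stays moved. The work goes in short steps, Python scripts to look and compute and a shell command to move; the robot and the scene stay as the last step left them, time stands still between calls to the robot, and variables do not carry over. Pictures are saved under pics/ and viewed, at most 10 in all, crops included, and the job is handed in when it is done.

```bash
mkdir -p pics; ls; cat > h.py <<'E'
import numpy as np,cv2
from cell import telemetry,vision
def cal(n):
    c=vision.get_calibration(n);K=np.array(c["camera_matrix"],float);d=np.array(c["dist"],float)
    R=cv2.Rodrigues(np.array(c["rvec"],float))[0];t=np.array(c["tvec"],float).ravel();return K,d,R,t
def ray(n,uv):
    K,d,R,t=cal(n);p=cv2.undistortPoints(np.array(uv,float).reshape(-1,1,2),K,d).reshape(-1,2)
    v=np.c_[p,np.ones(len(p))];return -R.T@t,v@R
def plane(n,uv,z):
    o,v=ray(n,uv);return o+v*((z-o[2])/v[:,2])[:,None]
def pts(n,dep):
    h,w=dep.shape;u,v=np.meshgrid(np.arange(w),np.arange(h));o,r=ray(n,np.stack([u,v],-1).reshape(-1,2))
    return (o+r*dep.reshape(-1,1)).reshape(h,w,3)
def grab(n,name):
    im,d=vision.read_camera(n);np.savez(''+name+'.npz',im=im,d=d);cv2.imwrite('pics/'+name+'.png',im[:,:,::-1]);return im,d
E
python3 - <<'E'
from h import *
for n in("scene","top"):
    grab(n,n+"0");K,d,R,t=cal(n);print(n,K[0,0],-R.T@t,R[2])
s=telemetry.observe();print(s)
E
```

```text
pics
scene 518.9125777184595 [ 0.20774544 -0.78344909  0.85582635] [ 0.34591172  0.66877804 -0.65808891]
top 507.7657308467085 [ 0.38588432 -0.0171626   1.27546218] [ 0.16859708 -0.01680229 -0.98554183]
{'time': 0.1, 'qpos': array([ 9.59006471e-01,  3.42627716e-01,  1.52491742e+00, -1.60470247e-05,
        1.27544302e+00, -1.45993724e-01]), 'qvel': array([ 0.00102253, -0.00143335, -0.00290184, -0.00151182, -0.00120344,
        0.00058102]), 'joint_efforts': array([ 1.49143874e-03, -4.32007456e+01, -2.44693869e+01,  7.19595887e-02,
        5.27115364e-02, -6.69877636e-05]), 'tool_pos': array([0.23569929, 0.46897191, 0.40412887]), 'tool_rot': array([-3.14020976e+00, -1.87829385e-04,  2.67580107e+00]), 'contact_force': array([-0.16766971,  1.20031085, -0.35114705]), 'torque': array([-0.02690913,  0.06201088, -0.01089523]), 'grip_force': 0.0, 'opening': 0.09179776954214554}
```

View pics/scene0.png

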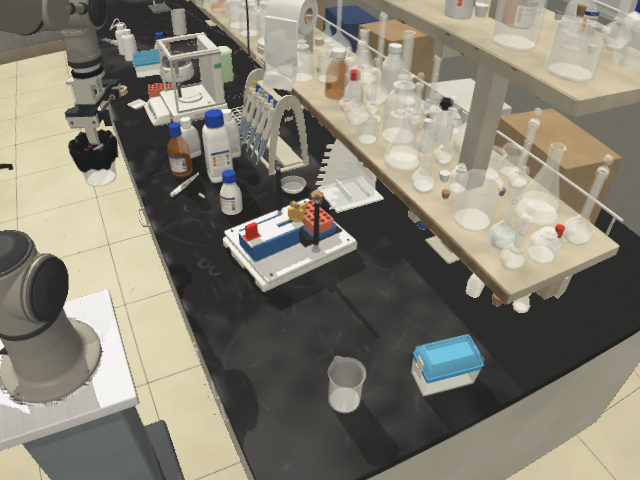

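View pics/top0.png

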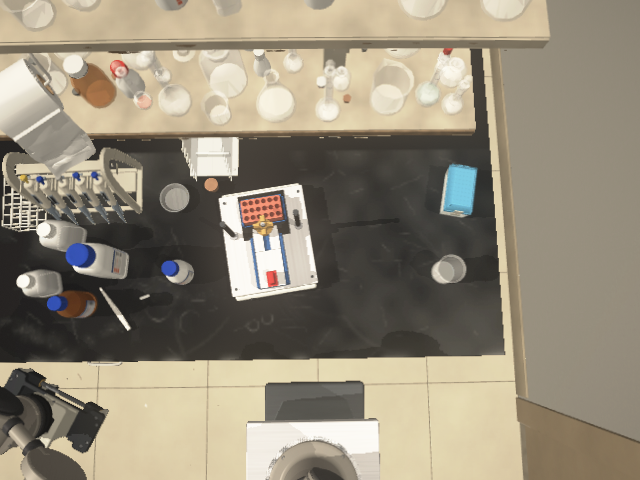

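The scene view shows the shaker with its red tab at about (250,231) and the brass nut at (297,213). In the top view the tab is at (271,279), the nut at (263,227), and the post tops near (227,229) and (297,216). Next I measure them.

```bash
cat > m.py <<'E'
from h import *
def masks(im):
    h=cv2.cvtColor(im,cv2.COLOR_RGB2HSV);H,S,V=[h[:,:,i].astype(int) for i in range(3)]
    return dict(red=((H<5)|(H>174))&(S>170)&(V>90),brass=(H>=14)&(H<28)&(S>110)&(V>70),blue=(H>100)&(H<118)&(S>140)&(V>60))
E
python3 - <<'E'
from m import *
for n,(x0,y0,x1,y1) in dict(scene=(215,180,365,290),top=(205,170,330,310)).items():
    f=np.load(n+'0.npz');im,d=f['im'],f['d'];P=pts(n,d)
    for k,m in masks(im).items():
        mm=np.zeros_like(m);mm[y0:y1,x0:x1]=m[y0:y1,x0:x1]
        c,l,st,ce=cv2.connectedComponentsWithStats(mm.astype(np.uint8))
        for i in range(1,c):
            if st[i,4]>12:
                q=P[l==i];print(n,k,st[i],ce[i].round(1),np.median(q,0).round(4),'zmax',np.percentile(q[:,2],[5,50,95]).round(3))
    cv2.imwrite('pics/z%s.png'%n,cv2.resize(im[y0:y1,x0:x1,::-1],None,fx=5 if n=='scene' else 4,fy=5 if n=='scene' else 4,interpolation=cv2.INTER_CUBIC))
E
```

```text
scene red [244 223  16  17 178] [250.9 231.2] [0.4848 0.0835 0.1102] zmax [0.093 0.11  0.125]
scene brass [288 201  18  21 266] [296.8 211.8] [0.6063 0.1014 0.1159] zmax [0.097 0.116 0.127]
scene blue [223 180  13   3  32] [228.5 180.8] [0.5064 0.3103 0.1023] zmax [0.098 0.102 0.106]
scene blue [319 224  17  14  73] [327.8 231.8] [0.6713 0.0624 0.06  ] zmax [0.053 0.06  0.064]
scene blue [302 227  11  11  14] [307.7 232.4] [0.6291 0.0833 0.0535] zmax [0.051 0.053 0.058]
scene blue [239 229  60  32 724] [271.6 244.9] [0.5227 0.0596 0.0727] zmax [0.055 0.073 0.091]
top brass [252 215  21  21 227] [263.2 225.9] [0.6072 0.1061 0.1204] zmax [0.092 0.12  0.126]
```

View pics/zscene.png

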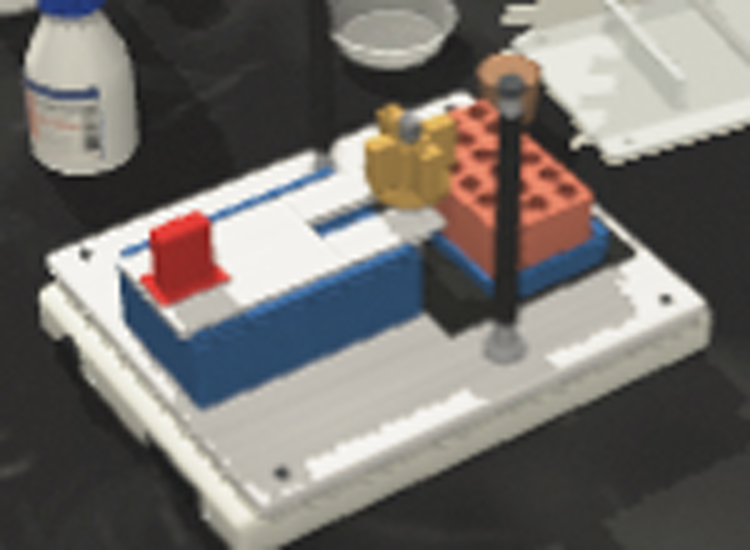

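View pics/ztop.png

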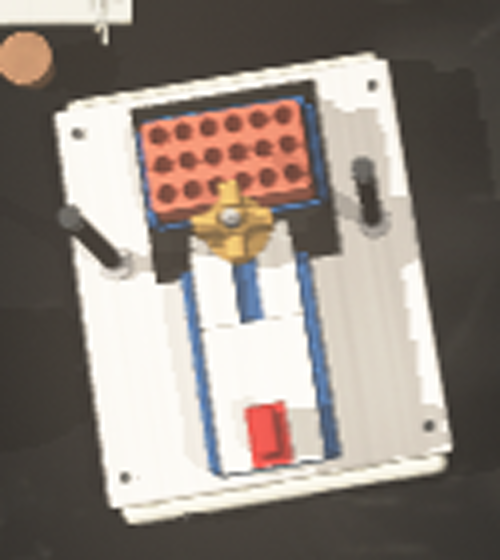

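The crops show the nut with wings roughly along the shaker's axes: in the top crop, tips near (232,185), (235,250), (200,215) and (268,222), with the stud top at (230,215). The tab top is near (267,430). I cast rays to get positions and the shaker's yaw.

```bash
cat > tri.py <<'E'
from h import *
def tri(a,b,na='scene',nb='top'):
    o1,v1=ray(na,[a]);o2,v2=ray(nb,[b]);v1=v1[0];v2=v2[0]
    s=np.linalg.lstsq(np.c_[v1,-v2],o2-o1,rcond=None)[0];p=o1+v1*s[0];q=o2+v2*s[1];return (p+q)/2,np.linalg.norm(p-q)
T=lambda x,y:[205+x/4-.375,170+y/4-.375]
S=lambda x,y:[215+x/5-.4,180+y/5-.4]
E
python3 - <<'E'
from tri import *
from m import masks
p=lambda l,r:print(l,np.round(r[0],4),np.round(r[1],4))
p('stud top',tri(S(410,125),T(230,214)))
p('postR top',tri(S(512,85),T(362,165)))
p('tab top ctr',tri(S(181,222),T(266,430)))
sc=plane('top',[T(77,133),T(372,86),T(125,478),T(430,426)],.045);print(sc.round(4))
for a,b in((2,0),(3,1)): e=sc[b]-sc[a];print('yaw',np.arctan2(e[1],e[0]))
for a,b in((1,0),(3,2)): e=sc[b]-sc[a];print('yaw',np.arctan2(-e[0],e[1]))
ft=plane('top',[T(118,262),T(376,222)],.045);print('feet',ft,ft.mean(0))
pt=plane('top',[T(69,213),T(362,163)],.201);print('tops',pt,pt.mean(0),'yaw',np.arctan2(-(pt[0]-pt[1])[0],(pt[0]-pt[1])[1]))
st=plane('top',[T(230,214)],.133);print('stud',st)
# nut wing tips (z about .12), nut centre
w=plane('top',[T(230,182),T(238,255),T(196,218),T(271,222)],.122);print(w.round(4))
for a,b in((1,0),): e=w[b]-w[a];print('nut yaw',np.arctan2(e[1],e[0]))
e=w[2]-w[3];print('nut yaw',np.arctan2(-e[0],e[1]))
# red tab from top with depth
f=np.load('top0.npz');im,d=f['im'],f['d'];P=pts('top',d)
h=cv2.cvtColor(im,cv2.COLOR_RGB2HSV).astype(int);m=((h[...,0]<7)|(h[...,0]>170))&(h[...,1]>150);m[:265]=0;m[300:]=0;m[:,:255]=0;m[:,290:]=0
ys,xs=np.nonzero(m);print(m.sum(),P[m][:,2].round(3));t=m&(P[...,2]>.114);ys,xs=np.nonzero(t);print('tabtop',plane('top',[[xs.mean(),ys.mean()]],.1225),P[t].mean(0),cv2.minAreaRect(np.c_[xs,ys].astype(np.float32)))
for n,u in(('plate z',T(235,380)),('plate z',T(225,290)),('plate z',T(290,360))):print(n,P[int(round(u[1]))-1:int(round(u[1]))+2,int(round(u[0]))-1:int(round(u[0]))+2,2].round(4).ravel())
fb=np.load('scene0.npz')
E
```

```text
stud top [0.611  0.108  0.1301] 0.003
postR top [0.6234 0.0291 0.2008] 0.0024
tab top ctr [0.4877 0.0869 0.1285] 0.0011
[[ 0.6817  0.2121  0.045 ]
 [ 0.7095  0.0289  0.045 ]
 [ 0.4678  0.1793  0.045 ]
 [ 0.4968 -0.005   0.045 ]]
yaw 0.1523541757134019
yaw 0.1579485316694619
yaw 0.1507707819865444
yaw 0.1559663940270486
feet [[0.60011583 0.18540738 0.045     ]
 [0.62313719 0.02691128 0.045     ]] [0.61162651 0.10615933 0.045     ]
tops [[0.60005951 0.18650925 0.201     ]
 [0.62565146 0.0286936  0.201     ]] [0.61285549 0.10760143 0.201     ] yaw 0.16076408843330878
stud [[0.61187304 0.10727183 0.133     ]]
[[0.6329 0.1086 0.122 ]
 [0.5899 0.1037 0.122 ]
 [0.6119 0.1281 0.122 ]
 [0.609  0.0848 0.122 ]]
nut yaw 0.1125770380727584
nut yaw -0.06674359964575971
115 [0.117 0.123 0.088 0.091 0.095 0.123 0.122 0.12  0.122 0.124 0.12  0.091
 0.094 0.093 0.12  0.121 0.123 0.124 0.125 0.089 0.093 0.121 0.122 0.124
 0.12  0.123 0.122 0.092 0.091 0.123 0.122 0.123 0.121 0.122 0.119 0.097
 0.094 0.123 0.123 0.127 0.124 0.124 0.12  0.093 0.088 0.119 0.122 0.119
 0.122 0.122 0.123 0.092 0.122 0.12  0.12  0.119 0.122 0.125 0.093 0.09
 0.124 0.123 0.126 0.123 0.123 0.098 0.091 0.09  0.121 0.121 0.124 0.124
 0.12  0.119 0.091 0.091 0.121 0.124 0.12  0.126 0.122 0.122 0.088 0.091
 0.119 0.12  0.121 0.122 0.119 0.122 0.092 0.094 0.122 0.118 0.119 0.119
 1.275 0.086 0.088 0.101 0.1   0.093 0.091 0.088 0.092 0.092 0.092 0.093
 0.095 0.094 0.088 0.092 0.093 0.094 0.088]
tabtop [[0.48844672 0.08790683 0.1225    ]] [0.48725752 0.08665792 0.13802345] ((271.0461730957031, 277.6692199707031), (12.892751693725586, 6.753345966339111), 74.74488067626953)
plate z [0.0878 0.0862 0.089  0.0873 0.0874 0.0894 0.0853 0.0863 0.0916]
plate z [0.0878 0.09   0.0903 0.0945 0.0902 0.0887 0.0901 0.0888 0.0862]
plate z [0.0878 0.0913 0.089  0.092  0.0862 0.0888 0.0844 0.0907 0.0866]
```

```bash
cat > g.py <<'E'
import sys,numpy as np
from scipy.spatial.transform import Rotation as Ro
from cell import telemetry
s=telemetry.observe();R=Ro.from_euler('xyz',s['tool_rot']).as_matrix()
x,y,z,yaw=map(float,sys.argv[1:5])   # grasp point, tool yaw
d=R.T@(np.array([x,y,z])-(np.array(s['tool_pos'])+.159*R[:,2]))
print('shift mm',(d*1000).round(1),'roll',round(float(-(yaw-s['tool_rot'][2]+np.pi)%(2*np.pi)-np.pi),3) if 0 else round(float(-((yaw-s['tool_rot'][2]+np.pi)%(2*np.pi)-np.pi)),3),'t',s['time'],'F',np.round(s['contact_force'],2),'T',np.round(s['torque'],3),'q',np.round(s['qpos'],2))
E
python3 g.py .4882 .0875 .20 3.297
```

```text
shift mm [-397.  -227.1   45.4] roll -0.621 t 0.1 F [-0.17  1.2  -0.35] T [-0.027  0.062 -0.011] q [ 0.96  0.34  1.52 -0.    1.28 -0.15]
```

```bash
python3 -m crank '[[1,-35,-20,0,-0.1],[1,-70,-40,0,-0.2],[1,-105,-60,0,-0.3],[1,-140,-80,0,-0.4],[1,-175,-100,0,-0.5],[1,-210,-120,0,-0.62],[1,-245,-140,0,-0.62],[1,-280,-160,0,-0.62],[1,-315,-180,0,-0.62],[1,-350,-200,0,-0.62],[1,-385,-220,10,-0.62],[1,-397,-227,30,-0.62]]'; python3 -m crank '[[1,0,0,0,0],[1,0,0,0,0],[1,0,0,0,0]]'; python3 g.py .4882 .0875 .114 3.297
```

```text
time: 1.1
tool_pos: [0.4913, 0.084, 0.3761]
tool_rot: [-3.14, 0.006, -2.991]
contact_force: [0.6, 0.3, 0.3]
opening: 0.0919
grip_force: 0.0
time: 1.35
tool_pos: [0.4882, 0.0885, 0.3749]
tool_rot: [3.141, -0.001, -2.987]
contact_force: [-0.6, -0.4, 0.4]
opening: 0.0918
grip_force: 0.0
shift mm [  0.   -1.1 101.9] roll -0.001 t 1.35 F [-0.56 -0.4   0.44] T [ 0.089  0.018 -0.015] q [ 0.02  0.32  1.65  0.    1.18 -1.7 ]
```

```bash
python3 -m crank '[[0,0,0,15,0],[0,0,-1,30,0],[-0.2,0,-1,45,0],[-0.2,0,-1,60,0],[-0.2,0,-1,75,0],[-0.2,0,-1,85,0],[-0.2,0,-1,93,0],[-0.2,0,-1,98,0],[-0.2,0,-1,101,0],[-0.2,0,-1,101,0],[-0.2,0,-1,101,0]]' 12
python3 - <<'E'
from h import *
im,d=grab('scene','g1');cv2.imwrite('pics/g1z.png',cv2.resize(im[150:290,200:350,::-1],None,fx=4,fy=4,interpolation=cv2.INTER_CUBIC))
E
python3 g.py .4882 .0875 .114 3.297
```

```text
time: 2.27
tool_pos: [0.4888, 0.0872, 0.2742]
tool_rot: [3.142, 0.001, -2.987]
contact_force: [0.2, -0.5, 0.3]
opening: 0.0369
grip_force: 0.0
shift mm [0.8 0.5 1.3] roll -0.001 t 2.3167 F [-0.73 -0.22  0.04] T [ 0.052 -0.001 -0.006] q [ 0.02  0.44  1.78  0.    0.92 -1.7 ]
```

View pics/g1z.png

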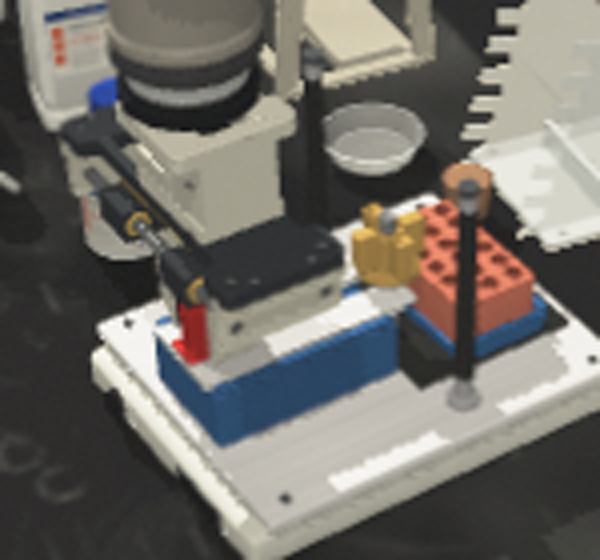

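The fingers straddle the red tab (crop (195,330)), clear of the plate. I close with light force.

```bash
python3 -m crank '[[-0.5,0,0,1,0],[-0.7,0,0,1,0],[-1,0,0,1,0],[-1,0,0,1,0],[-1,0,0,1,0],[-1,0,0,1,0]]' 15; python3 g.py .4882 .0875 .114 3.297
```

```text
time: 2.82
tool_pos: [0.4888, 0.0872, 0.2729]
tool_rot: [3.141, 0.001, -2.988]
contact_force: [-0.0, 3.2, 1.2]
opening: 0.0139
grip_force: 15.0
shift mm [ 0.6  0.3 -0.1] roll -0.001 t 2.8167 F [-0.03  3.22  1.21] T [ 0.525 -0.027 -0.042] q [ 0.02  0.44  1.78  0.    0.92 -1.7 ]
```

```bash
python3 -m crank '[[-1,-3,0.5,0,0],[-1,-7,0.5,0,0],[-1,-11,0.5,0,0],[-1,-15,0.5,0,0],[-1,-19,0.5,0,0],[-1,-23,0.5,0,0],[-1,-27,0.5,0,0],[-1,-30,0.5,0,0],[-1,-32,0.5,0,0],[-1,-33,0.5,0,0],[-1,-33,0.5,0,0],[-1,-33,0.5,0,0]]'; python3 g.py .4882 .0875 .114 3.297
```

```text
time: 3.82
tool_pos: [0.5217, 0.0925, 0.2729]
tool_rot: [-3.141, 0.001, -2.987]
contact_force: [-2.5, -0.2, 3.9]
opening: 0.014
grip_force: 15.0
shift mm [33.9  0.2 -0.1] roll -0.001 t 3.8167 F [-2.46 -0.23  3.86] T [ 0.021  0.307 -0.037] q [ 0.03  0.49  1.69 -0.    0.96 -1.69]
```

```bash
python3 -m crank '[[-1,-2,0,0,0],[-1,-4,0,0,0],[-1,-6,0,0,0],[-1,-8,0,0,0],[-1,-9,0,0,0],[-1,-10,0,0,0],[-1,-11,0,0,0],[-1,-12,0,0,0],[-1,-12,0,0,0]]'; python3 -m crank '[[-1,-0.5,0,0,0],[-1,-1,0,0,0],[-1,-1.5,0,0,0],[-1,-2,0,0,0],[-1,-2,0,0,0]]';  python3 g.py .4882 .0875 .114 3.297
```

```text
time: 4.57
tool_pos: [0.5333, 0.0944, 0.2729]
tool_rot: [-3.142, 0.0, -2.987]
contact_force: [-2.9, -0.7, 5.7]
opening: 0.0138
grip_force: 15.0
time: 4.98
tool_pos: [0.5352, 0.0946, 0.2729]
tool_rot: [-3.142, -0.0, -2.987]
contact_force: [-3.9, -0.4, 6.1]
opening: 0.0137
grip_force: 15.0
shift mm [47.5  0.2 -0.1] roll -0.001 t 4.9833 F [-3.92 -0.38  6.13] T [0.053 0.486 0.01 ] q [ 0.03  0.51  1.65 -0.    0.98 -1.69]
```

```bash
python3 -m crank '[[-1,-0.5,0,-0.3,0],[-1,-1,0,-0.3,0],[-1,-1.5,0,-0.3,0],[-1,-1.5,0,-0.3,0]]';python3 -m crank '[[-1,-0.5,0,0,0],[-1,-1,0,0,0],[-1,-1,0,0,0]]';python3 -m crank '[[-1,-0.5,0,0,0],[-1,-1,0,0,0],[-1,-1,0,0,0]]'
```

```text
time: 5.32
tool_pos: [0.5367, 0.0949, 0.2729]
tool_rot: [3.142, 0.0, -2.987]
contact_force: [-1.2, 0.4, 1.5]
opening: 0.0136
grip_force: 15.0
time: 5.57
tool_pos: [0.5377, 0.0951, 0.2729]
tool_rot: [3.142, 0.0, -2.987]
contact_force: [0.2, 0.4, 0.4]
opening: 0.0138
grip_force: 15.0
time: 5.82
tool_pos: [0.5386, 0.0952, 0.2729]
tool_rot: [3.141, -0.0, -2.987]
contact_force: [-0.1, -1.0, 0.6]
opening: 0.0135
grip_force: 15.0
```

```bash
for i in 1 ; do python3 -m crank '[[-1,-0.5,0,0,0],[-1,-1,0,0,0],[-1,-1,0,0,0]]';done; python3 -m crank '[[-1,-0.5,0,0,0],[-1,-0.5,0,0,0]]'
```

```text
time: 6.07
tool_pos: [0.539, 0.0953, 0.2729]
tool_rot: [3.141, -0.002, -2.987]
contact_force: [-6.2, -1.7, 2.9]
opening: 0.0143
grip_force: 15.0
time: 6.23
tool_pos: [0.5392, 0.0954, 0.273]
tool_rot: [3.141, -0.003, -2.987]
contact_force: [-6.5, -0.6, 4.6]
opening: 0.014
grip_force: 15.0
```

```bash
python3 -m crank '[[-1,-0.5,0,0,0],[-1,-0.5,0,0,0]]'
python3 - <<'E'
from h import *
im,d=grab('scene','g2');cv2.imwrite('pics/g2z.png',cv2.resize(im[150:290,200:350,::-1],None,fx=4,fy=4,interpolation=cv2.INTER_CUBIC))
E
```

```text
time: 6.4
tool_pos: [0.5394, 0.0954, 0.2729]
tool_rot: [3.141, -0.004, -2.987]
contact_force: [-8.2, -1.2, 6.5]
opening: 0.0138
grip_force: 15.0
```

View pics/g2z.png

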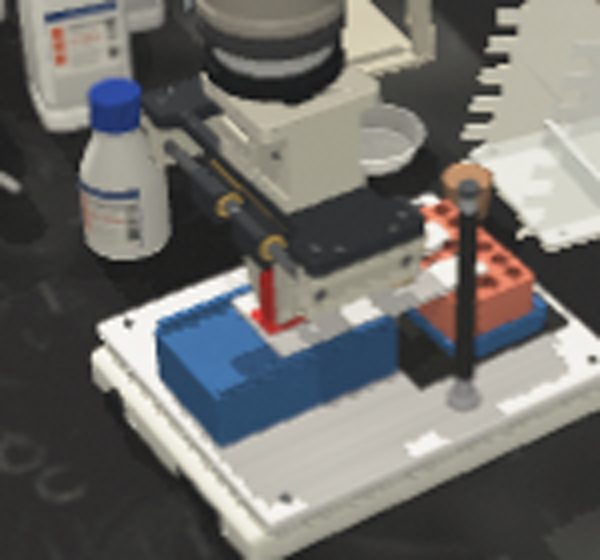

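The plate has slid under the nut with its prongs over the rack. It stopped after 51 mm with 8 N building up, so it is home. I relax, release and rise.

```bash
python3 -m crank '[[-1,0.9,0,0,0],[-0.8,0.9,0,0,0],[-0.5,0.9,0,0,0],[-0.2,0.9,0,0,0],[-0.2,0.9,0,0,0],[-0.2,0.9,0,-10,0],[-0.2,0.9,0,-30,0],[-0.2,0.9,0,-60,0],[-0.2,0.9,0,-95,0],[-0.2,0.9,0,-130,0],[-0.2,0.9,0,-150,0],[-0.2,0.9,0,-150,0]]';python3 -m crank '[[1,40,0,0,0],[1,80,0,0,0],[1,115,0,0,0],[1,130,0,0,0],[1,130,0,0,0]]'
python3 - <<'E'
from tri import *
from m import masks
for n,(x0,y0,x1,y1) in dict(top=(235,195,295,300),scene=(225,180,325,260)).items():
    im,d=grab(n,n+'3');P=pts(n,d);z=cv2.resize(im[y0:y1,x0:x1,::-1],None,fx=6,fy=6,interpolation=cv2.INTER_CUBIC)
    if n=='top': a=z
    else: b=z
    m=masks(im)['brass'];k=np.zeros_like(m);k[195:240,245:310]=m[195:240,245:310];ys,xs=np.nonzero(k);print(n,xs.mean(),ys.mean(),np.percentile(P[k][:,2],[5,95]))
c=np.zeros((630,960,3),np.uint8);c[:a.shape[0],:360]=a;c[:b.shape[0],360:]=b;cv2.imwrite('pics/c3.png',c[:600,:960][:, :800])
E
python3 g.py .612 .107 .20 1.7
```

```text
time: 7.45
tool_pos: [0.5401, 0.0955, 0.4292]
tool_rot: [-3.14, 0.011, -2.987]
contact_force: [0.1, -1.0, 0.8]
opening: 0.0368
grip_force: 0.0
time: 7.87
tool_pos: [0.4083, 0.0753, 0.4232]
tool_rot: [3.141, -0.001, -2.987]
contact_force: [1.4, -0.5, 0.8]
opening: 0.0651
grip_force: 0.0
top 263.45754716981133 226.03773584905662 [0.09383186 0.12639349]
scene 296.6420233463035 211.68482490272373 [0.09698773 0.12740015]
shift mm [-202.7    0.5   64.9] roll 1.596 t 7.9667 F [-0.03  0.04  0.64] T [ 0.018 -0.04  -0.041] q [-0.    0.13  1.76  0.    1.26 -1.73]
```

View pics/c3.png

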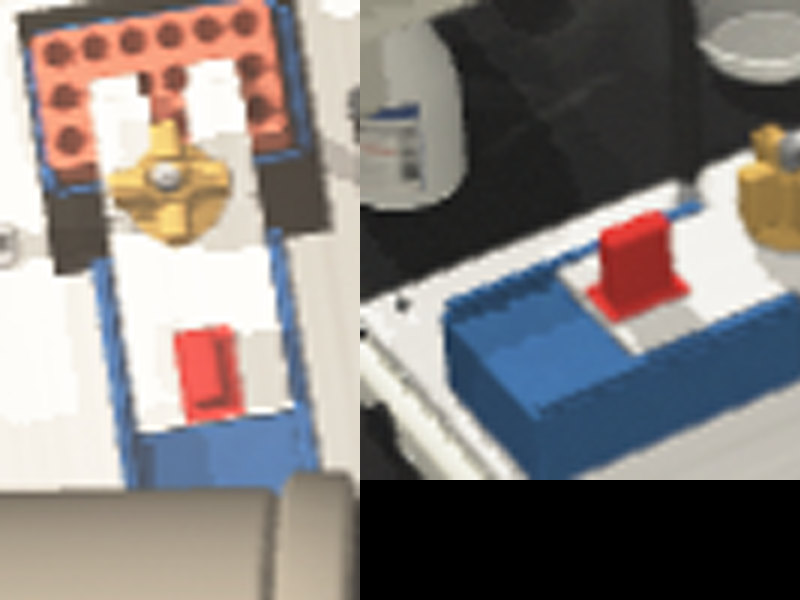

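The plate is home: the nut sits over it with its prongs above the rack. The nut's yaw is about 0.06 rad (top crop, tips (168,122) and (172,240)), and its centre stays near (0.612, 0.107). I go above it with the fingers along the wings on the shaker's x axis.

```bash
python3 -m crank '[[0.4,-15,0,0,0.12],[0.4,-35,0,0,0.24],[0.4,-55,0,0,0.36],[0.4,-75,0,0,0.48],[0.4,-95,0,0,0.6],[0.4,-115,0,0,0.72],[0.4,-135,0,0,0.84],[0.4,-155,0,0,0.96],[0.4,-175,0,0,1.08],[0.4,-190,0,10,1.2],[0.4,-200,0,30,1.32],[0.4,-203,0,50,1.44]]';python3 -m crank '[[0.4,0,0,5,0.12],[0.4,0,0,12,0.23],[0.4,0,0,12,0.23],[0.4,0,0,12,0.23]]'; python3 g.py .6118 .107 .1165 1.63
```

```text
time: 8.97
tool_pos: [0.6144, 0.1069, 0.3716]
tool_rot: [3.139, 0.0, 1.85]
contact_force: [-0.3, 0.0, -0.5]
opening: 0.064
grip_force: 0.0
time: 9.3
tool_pos: [0.6126, 0.1067, 0.36]
tool_rot: [-3.141, -0.0, 1.629]
contact_force: [-0.0, 0.7, 0.2]
opening: 0.0643
grip_force: 0.0
shift mm [ 0.3 -0.5 84.5] roll -0.001 t 9.3 F [-0.    0.72  0.19] T [-0.071  0.058 -0.001] q [ 0.05  0.56  1.31  0.    1.28 -0.01]
```

```bash
python3 -m crank '[[0.4,0,-0.5,15,0],[0.4,0,-0.5,30,0],[0.4,0,-0.5,45,0],[0.4,0,-0.5,58,0],[0.4,0,-0.5,68,0],[0.4,0,-0.5,76,0],[0.4,0,-0.5,81,0],[0.4,0,-0.5,84,0],[0.4,0,-0.5,84.5,0],[0.4,0,-0.5,84.5,0]]' 12;python3 -m crank '[[0.2,0,0,0,0],[0.1,0,0,0,0],[0,0,0,0,0],[-0.2,0,0,0,0],[-0.2,0,0,0,0],[-0.2,0,0,0,0]]'; python3 g.py .6118 .107 .1165 1.63
```

```text
time: 10.13
tool_pos: [0.6114, 0.1066, 0.2769]
tool_rot: [3.141, -0.0, 1.626]
contact_force: [0.5, -0.7, 0.2]
opening: 0.0642
grip_force: 0.0
time: 10.63
tool_pos: [0.611, 0.1066, 0.2769]
tool_rot: [-3.141, -0.0, 1.626]
contact_force: [-4.3, -0.4, 5.2]
opening: 0.0462
grip_force: 12.0
shift mm [0.4 1.  1.4] roll -0.004 t 10.6333 F [-4.3  -0.36  5.18] T [-0.177  0.734  0.05 ] q [ 0.05  0.63  1.41  0.    1.1  -0.01]
```

```bash
cat > o.py <<'E'
from cell import telemetry
import numpy as np
s=telemetry.observe();print('t',round(s['time'],2),'F',np.round(s['contact_force'],1),'T',np.round(s['torque'],3),'yaw',round(s['tool_rot'][2],4),'pos',np.round(s['tool_pos'],4),'op',round(s['opening'],4))
E
python3 -m crank '[[-0.2,0,-0.5,0,0],[-0.2,0,-0.5,0,0],[-0.2,0,-0.5,0,0]]' 25 >/dev/null; python3 o.py; python3 -m crank '[[-0.2,0,-0.5,0.1,0.08],[-0.2,0,-0.5,0.2,0.16],[-0.2,0,-0.5,0.3,0.24],[-0.2,0,-0.5,0.4,0.32]]' >/dev/null; python3 o.py;  python3 -m crank '[[-0.2,0,0,0.1,0.08],[-0.2,0,0,0.2,0.16],[-0.2,0,0,0.3,0.24],[-0.2,0,0,0.4,0.32],[-0.2,0,0,0.5,0.40],[-0.2,0,0,0.5,0.40]]' >/dev/null; python3 o.py
```

```text
t 10.88 F [-3.1 -0.5  5.3] T [-0.103  0.665  0.082] yaw 1.6259 pos [0.6107 0.1066 0.2769] op 0.0456
t 11.22 F [-3.2 -0.3  6.2] T [-0.029  0.736  0.078] yaw 1.3019 pos [0.6102 0.1066 0.2765] op 0.0463
t 11.72 F [-5.9  0.8  7.1] T [ 0.054  1.008 -0.049] yaw 0.9016 pos [0.6099 0.1068 0.276 ] op 0.0459
```

```bash
python3 -m crank '[[0,0,0,0,0],[0.4,0,0,0,0],[0.4,0,0,0,0],[0.4,0,0,0,0]]' >/dev/null; python3 o.py; python3 -m crank '[[0.4,0,0,0,-0.1],[0.4,0,0,0,-0.22],[0.4,0,0,0,-0.34],[0.4,0,0,0,-0.46],[0.4,0,0,0,-0.58],[0.4,0,0,0,-0.7],[0.4,0,0,0,-0.82],[0.4,0,0,0,-0.94],[0.4,0,0,0,-1.06],[0.4,0,0,0,-1.18],[0.4,0,0,0,-1.3],[0.4,0,0,0,-1.42]]' >/dev/null;python3 -m crank '[[0.4,0,0,0,-0.08],[0.4,0,0,0,-0.15],[0.4,0,0,0,-0.15]]' >/dev/null; python3 o.py
python3 - <<'E'
from h import *
im,d=grab('scene','g4');cv2.imwrite('pics/g4z.png',cv2.resize(im[150:270,220:370,::-1],None,fx=5,fy=5,interpolation=cv2.INTER_CUBIC))
E
```

```text
t 12.05 F [0.4 0.2 0.7] T [-0.092  0.067  0.045] yaw 0.9057 pos [0.6105 0.1065 0.2753] op 0.0606
t 13.3 F [-0.2 -0.5  0.7] T [-0.012  0.067 -0.016] yaw 2.4782 pos [0.6104 0.1064 0.2753] op 0.0643
```

View pics/g4z.png

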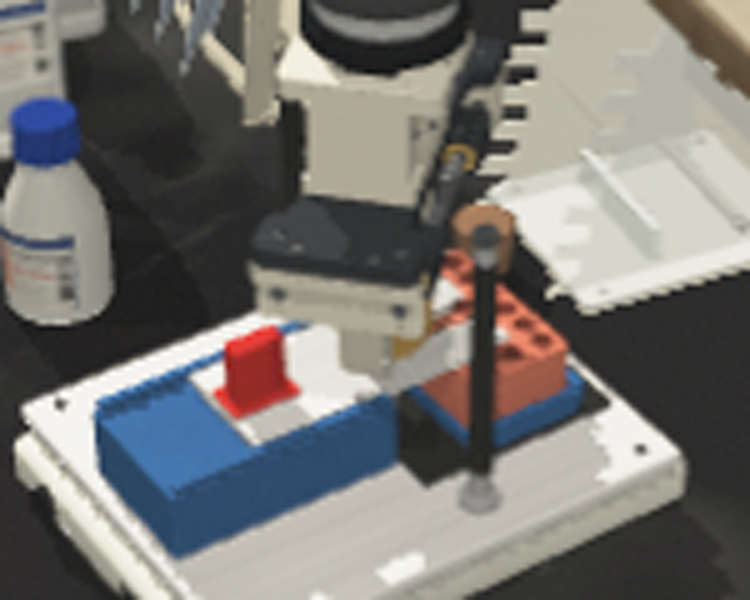

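The fingers and body clear the right post (at crop (480,350)) and the tab (255,370). I regrip with a small centring shift.

```bash
python3 -m crank '[[0.3,0.6,-0.5,-0.5,0],[0.2,0.6,-0.5,-0.5,0],[0.1,0.6,-0.5,-0.5,0],[0,0.6,-0.5,-0.5,0],[-0.2,0.6,-0.5,-0.5,0],[-0.2,0.6,-0.5,-0.5,0],[-0.2,0.6,-0.5,-0.5,0]]' 25 >/dev/null; python3 o.py; python3 -m crank '[[-0.2,0,0,0.1,0.08],[-0.2,0,0,0.2,0.16]]' >/dev/null; python3 o.py;  python3 -m crank '[[-0.2,0,0,0.1,0.08],[-0.2,0,0,0.2,0.16]]' >/dev/null; python3 o.py;  python3 -m crank '[[-0.2,0,0,0.1,0.08],[-0.2,0,0,0.2,0.16]]' >/dev/null; python3 o.py;
```

```text
t 13.93 F [ 4.6  5.2 -2. ] T [ 0.797 -0.628  0.022] yaw 2.4755 pos [0.6101 0.1076 0.2764] op 0.0457
t 14.1 F [ 4.2  4.7 -2. ] T [ 0.806 -0.589  0.064] yaw 2.312 pos [0.6101 0.1075 0.2762] op 0.0458
t 14.27 F [ 4.6  4.9 -2.1] T [ 0.762 -0.517  0.101] yaw 2.1516 pos [0.6101 0.1075 0.276 ] op 0.046
t 14.43 F [ 3.5  5.1 -1.6] T [ 0.786 -0.488  0.07 ] yaw 1.9916 pos [0.6101 0.1075 0.2758] op 0.0459
```

```bash
python3 -m crank '[[-0.2,0.3,0.6,0.1,0.08],[-0.2,0.3,0.6,0.2,0.16]]' >/dev/null; python3 o.py;  python3 -m crank '[[-0.2,0,0,0.1,0.08],[-0.2,0,0,0.2,0.16]]' >/dev/null; python3 o.py;  python3 -m crank '[[-0.2,0,0,0.1,0.08],[-0.2,0,0,0.2,0.16]]' >/dev/null; python3 o.py; python3 -m crank '[[-0.2,0,0,0.1,0.08],[-0.2,0,0,0.2,0.16]]' >/dev/null; python3 o.py
```

```text
t 14.6 F [ 2.4  3.8 -0.6] T [ 0.464 -0.218  0.002] yaw 1.8317 pos [0.6103 0.1077 0.2755] op 0.0457
t 14.77 F [1.7 3.4 0. ] T [ 0.49 -0.15  0.09] yaw 1.6716 pos [0.6102 0.1078 0.2753] op 0.0455
t 14.93 F [2.7 4.2 0.2] T [ 0.564 -0.159  0.078] yaw 1.5116 pos [0.6102 0.1077 0.2751] op 0.0458
t 15.1 F [ 2.   3.5 -0.6] T [ 0.514 -0.081  0.014] yaw 1.3515 pos [0.6102 0.1077 0.2749] op 0.0461
```

```bash
python3 -m crank '[[-0.2,0,0,0.1,0.08],[-0.2,0,0,0.2,0.16]]' >/dev/null; python3 o.py;  python3 -m crank '[[-0.2,0,0,0.1,0.08],[-0.2,0,0,0.2,0.16]]' >/dev/null; python3 o.py
```

```text
t 15.27 F [ 2.7  3.5 -0.6] T [ 0.59  -0.036  0.048] yaw 1.1915 pos [0.6101 0.1078 0.2747] op 0.0461
t 15.43 F [ 2.3  3.8 -0.7] T [ 0.653 -0.053  0.073] yaw 1.0315 pos [0.6101 0.1078 0.2745] op 0.0461
```

```bash
python3 -m crank '[[-0.2,0,0,0.1,0.08],[-0.2,0,0,0.2,0.16],[-0.2,0,0,0.2,0.16]]' >/dev/null; python3 o.py; python3 -m crank '[[0,0,0,0,0],[0.4,0,0,0,0],[0.4,0,0,0,0],[0.4,0,0,0,0]]' >/dev/null; python3 o.py; python3 -m crank '[[0.4,0,0,0,-0.1],[0.4,0,0,0,-0.22],[0.4,0,0,0,-0.34],[0.4,0,0,0,-0.46],[0.4,0,0,0,-0.58],[0.4,0,0,0,-0.7],[0.4,0,0,0,-0.82],[0.4,0,0,0,-0.94],[0.4,0,0,0,-1.06],[0.4,0,0,0,-1.18],[0.4,0,0,0,-1.3],[0.4,0,0,0,-1.42]]' >/dev/null;python3 -m crank '[[0.4,0,0,0,-0.08],[0.4,0,0,0,-0.15],[0.4,0,0,0,-0.15]]' >/dev/null; python3 o.py
```

```text
t 15.68 F [ 1.5  4.2 -0.1] T [ 0.841 -0.095 -0.033] yaw 0.8726 pos [0.6101 0.1078 0.2744] op 0.0459
t 16.02 F [-0.6  0.1 -0. ] T [-0.076  0.077 -0.037] yaw 0.877 pos [0.6098 0.1067 0.274 ] op 0.0611
t 17.27 F [ 0.3 -0.2 -0.1] T [ 0.061  0.011 -0.01 ] yaw 2.4488 pos [0.6098 0.1067 0.274 ] op 0.0638
```

```bash
python3 -m crank '[[0.3,0.5,1.2,0,0],[0.2,0.5,1.2,0,0],[0.1,0.5,1.2,0,0],[0,0.5,1.2,0,0],[-0.2,0.5,1.2,0,0],[-0.2,0.5,1.2,0,0],[-0.2,0.5,1.2,0,0]]' 25 >/dev/null; python3 o.py; python3 -m crank '[[-0.2,0,0,0.1,0.06],[-0.2,0,0,0.2,0.12]]' >/dev/null; python3 o.py;  python3 -m crank '[[-0.2,0,0,0.1,0.06],[-0.2,0,0,0.15,0.12]]' >/dev/null; python3 o.py
```

```text
t 17.85 F [ 1.5  1.5 -0. ] T [ 0.166 -0.177  0.069] yaw 2.4457 pos [0.6103 0.1084 0.2742] op 0.0458
t 18.02 F [0.9 2.1 1. ] T [ 0.096 -0.122  0.138] yaw 2.3232 pos [0.6104 0.1084 0.274 ] op 0.046
t 18.18 F [0.9 1.9 0.6] T [ 0.141 -0.065  0.222] yaw 2.203 pos [0.6104 0.1084 0.274 ] op 0.0455
```

```bash
python3 -m crank '[[-0.2,0,0,0,0]]' >/dev/null; python3 o.py; python3 -m crank '[[-0.2,0,0,0,0]]' >/dev/null; python3 o.py; python3 -m crank '[[-0.2,0,0,0,0]]' >/dev/null; python3 o.py; python3 -m crank '[[-0.2,0,0,0,0]]' >/dev/null; python3 o.py
```

```text
t 18.27 F [0.5 2.6 0.3] T [ 0.226 -0.149 -0.207] yaw 2.2035 pos [0.6104 0.1084 0.274 ] op 0.0461
t 18.35 F [1.1 2.3 1.4] T [ 0.262 -0.123 -0.183] yaw 2.2071 pos [0.6104 0.1084 0.274 ] op 0.046
t 18.43 F [1.6 2.4 1.1] T [ 0.291 -0.115 -0.129] yaw 2.2071 pos [0.6104 0.1084 0.274 ] op 0.046
t 18.52 F [1.3 2.8 0.1] T [ 0.307 -0.153 -0.149] yaw 2.2067 pos [0.6104 0.1084 0.274 ] op 0.0457
```

```bash
python3 -m crank '[[-0.2,0,0,0,0.008]]' >/dev/null; python3 o.py; python3 -m crank '[[-0.2,0,0,0,0.008]]' >/dev/null; python3 o.py; python3 -m crank '[[-0.2,0,0,0,0.008]]' >/dev/null; python3 o.py; python3 -m crank '[[-0.2,0,0,0,0.008]]' >/dev/null; python3 o.py
```

```text
t 18.6 F [1.3 2.2 0.7] T [ 0.325 -0.19   0.07 ] yaw 2.1986 pos [0.6104 0.1084 0.274 ] op 0.0459
t 18.68 F [2.1 2.5 1.7] T [ 0.365 -0.221  0.175] yaw 2.1899 pos [0.6104 0.1084 0.274 ] op 0.0457
t 18.77 F [1.9 2.1 2.1] T [ 0.442 -0.229  0.22 ] yaw 2.1817 pos [0.6104 0.1084 0.2739] op 0.0457
t 18.85 F [2.4 2.6 0.8] T [ 0.46 -0.24  0.18] yaw 2.1735 pos [0.6104 0.1084 0.2739] op 0.0457
```

```bash
python3 -m crank '[[-0.2,0,0,0,0.008]]' >/dev/null; python3 o.py; python3 -m crank '[[-0.2,0,0,0,0.008]]' >/dev/null; python3 o.py; python3 -m crank '[[-0.2,0,0,0,0.008]]' >/dev/null; python3 o.py; python3 -m crank '[[-0.2,0,0,0,0.008]]' >/dev/null; python3 o.py
```

```text
t 18.93 F [2.4 2.6 1.7] T [ 0.47  -0.232  0.226] yaw 2.1654 pos [0.6104 0.1084 0.274 ] op 0.0458
t 19.02 F [2.6 3.1 1.5] T [ 0.514 -0.272  0.244] yaw 2.1572 pos [0.6104 0.1084 0.2739] op 0.0456
t 19.1 F [1.6 3.  2.8] T [ 0.494 -0.392  0.228] yaw 2.1491 pos [0.6104 0.1084 0.2739] op 0.046
t 19.18 F [2.4 2.5 1.9] T [ 0.56  -0.269  0.286] yaw 2.1411 pos [0.6104 0.1084 0.2739] op 0.046
```

Torque is about 0.25 N m while turning, roughly 0.19 above free, so the nut is finger-tight. I release, rise straight up and check.

```bash
python3 -m crank '[[0,0,0,0,0],[0.4,0,0,0,0],[0.4,0,0,0,0],[0.4,0,0,0,0],[0.4,0,0,0,0],[0.4,0,0,-10,0],[0.4,0,0,-30,0],[0.4,0,0,-60,0],[0.4,0,0,-95,0],[0.4,0,0,-130,0],[0.4,0,0,-150,0],[0.4,0,0,-150,0]]'; python3 g.py .42 .08 .26 2.14
```

```text
time: 20.18
tool_pos: [0.6104, 0.1082, 0.4305]
tool_rot: [3.132, 0.005, 2.142]
contact_force: [-0.0, 0.5, 0.8]
opening: 0.0645
grip_force: 0.0
shift mm [  80.1 -177.     9.5] roll 0.002 t 20.1833 F [-0.03  0.53  0.83] T [-0.044  0.017  0.03 ] q [ 0.05  0.5   1.2  -0.    1.43 -0.52]
```

```bash
python3 -m crank '[[0.4,12,-27,0,0],[0.4,28,-62,0,0],[0.4,44,-97,0,0],[0.4,60,-132,0,0],[0.4,75,-165,0,0],[0.4,80,-177,0,0],[0.4,80,-177,0,0],[0.4,80,-177,0,0]]'>/dev/null
python3 - <<'E'
from h import *
im,d=grab('top','top5');a=cv2.resize(im[170:300,205:325,::-1],None,fx=4,fy=4,interpolation=cv2.INTER_CUBIC)
im,d=grab('scene','s5');b=cv2.resize(im[170:300,230:310,::-1],None,fx=4,fy=4,interpolation=cv2.INTER_CUBIC)
cv2.imwrite('pics/c5.png',np.hstack([a,b]))
# bystanders: picture change against the start, outside robot/shaker
for n,r in(('top',(slice(150,300),slice(430,490))),('top',(slice(255,290),slice(160,197))),('scene',(slice(330,415),slice(320,490)))):
    A=np.load(n+'0.npz')['im'][r].astype(int);B=np.load(('top5' if n=='top' else 's5')+'.npz')['im'][r].astype(int);print(n,(abs(A-B).max(2)>40).sum())
E
```

```text
top 0
top 0
scene 0
```

View pics/c5.png

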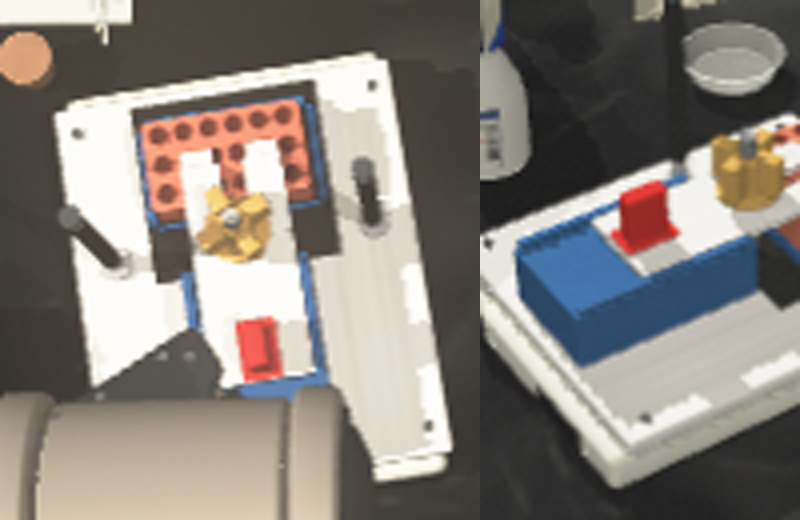

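The nut (top crop (233,220)) now sits on the plate with its wings turned, and more of the stud shows above it. The plate is home, and the bystander regions match the start pictures. I hand in.

```bash
python3 -c "
from cell import ticket;print(ticket.hand_in())"
```

```text
the job is handed in; nothing more can be done
None
```

The job is handed in, with no verdict returned: the plate is home against the stud (stopped after 51 mm, 8 N), the nut is finger-tight at about 0.19 N m above free (upper half of the 0.14–0.2 range, noisy readings), and the bottle, beaker and tip box look unmoved.

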